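Put three mixed-up bearing covers back on their own housings

ROBOT

A 6-joint arm with a two-finger parallel gripper is mounted at the origin on a cart in front of the work surface, level with it; the furniture and walls round the work are solid. World frame = base frame: x ahead of the robot, y to its left, z up, the work surface at z = 0. Lengths are in mm, angles in rad, forces in N, time in s.
With the tool pointing down it reaches from about 275 to 975 mm from the base axis. Payload 8.4 kg.
Tool frame: the origin (TCP) lies between the finger pads; the fingertips stand 14 mm ahead of it and the grasp point (between the pads) lies 5 mm behind it (env.finger_overhang is the z of the fingertips in the tool frame, in mm); z points along the fingers, y is the line along which they close (so a half turn about z gives the same grasp; the last joint's range is limited). The gripper opens to 92 mm and grips with 3 to 60 N. Pads are 20 mm wide; open, the fingers measure 128 mm over their backs; the gripper's body (75 mm by 189 mm) begins 69 mm behind the grasp point.
Start: joints at [1.154, 0.353, 1.633, -0, 1.155, -0.002], TCP at [251.878, 572.001, 228.583] pointing down, gripper open.
Joint ranges: [-2.63, 2.63], [-0.92, 2.1], [0.06, 2.66], [-1.3, 4.44], [0, 2.69], [-3.02, 3.02]. Speed limits (rad/s): [2.22, 2.22, 2.79, 3.14, 3.14, 3.14].

INTERFACE

Orientations are given as a unit quaternion [x, y, z, w].
In Python, from rig import env gives the robot as it stands.
- The arm moves only by the tool step_arm, never from a script. Its argument "plan" is a list of rows, each a list of 3 entries, a list of its own where there are three numbers: the finger opening in mm, from 0 to 91.9, then the shift along the tool's x, y, z in units of 30 mm (1.0 is 30 mm), then the turn, a rotation vector about the tool's x, y, z in units of 6 degrees (1.0 is 6 degrees). In form: [[claw, [tx, ty, tz], [wx, wy, wz]], ...]. A call has exactly 5 rows; each row is the pose to reach, as a shift and turn from the pose commanded when the call began, along the tool's axes at that moment; what a row does not reach only later rows make up. A row lasts 1/8 s, in which the tool goes at most 62.5 mm and 10.7 degrees, less where a joint would pass 70% of its speed; a pose out of reach is approached as far as the arm can. A call with a gripper value outside its range is refused whole. The fingers move at their own pace and stop on an object; "grip_force" is the grip in N (left out, the last holds). Time passes only in rows, so rows that repeat a pose let the fingers close, or fill a call up. It gives the time, the measured TCP pose, the force, the opening and the grip force at its end, in the units of the state.
- env.state(): the state, without advancing time (a new reading comes with each control period).
- env.grab_frame(name): name is "scene" or "top" or "wrist"; returns a dict with "image" (384x512x3 uint8, red, green, blue), "z_map" (384x512 float32, mm along the optical axis (not along the pixel's ray), 0 where there is no reading), "mtx" (3x3 intrinsics, pixels), "extrinsics" (4x4, takes a point from camera to world coordinates). Camera axes: x right, y down, z forward; pixel columns grow to the right and rows downward; lengths in mm; the calibration is good to about 2 mm. A picture is of the moment at which its call begins.
- env.finish_job(): hands the job in; it is judged then, once.
The state is a dict: "time": time; "joint_pos": joint angles; "qvel": joint speeds; "joint_torque": joint torques, N m; "position": TCP position; "tool_rot": TCP orientation; "wrist_force": force on the tool from outside, world axes, zero at the start; "torque": the same for the moment, N m; "opening": finger opening in mm; "grip_force": force on a finger pad.
Only numpy, scipy, OpenCV 4.12 (cv2) and the standard library are available. Lean on these libraries where they do the work, as an engineer would, in place of code of your own. Each camera call takes 0.05 s, during which the arm holds its last target. There are 200 camera calls.

TASK

The three bearing covers are on the wrong housings. Put each cover on the housing with the same outline (round on round, square on square, oblong on oblong), its holes turned to go over the two studs and the plate lying flat on the seat. To free a housing, first set one cover down flat on the empty plywood board, let go of it there, and finish with all three covers home.

Things in the scene. Friction and masses are not known exactly. Their poses are not given: they have to be found in the camera images.
- round_cover: Loose light grey metal cover plate, round, 84 mm across, 10 mm thick, 0.2 kg. Two 14 mm through holes at x = +27, -27 mm. Grip it by the lug on its middle: 30 mm along x, 14 mm thick along y, top 42 mm above the plate's underside. Origin: centre of the underside; z up. A half turn makes no difference. Sits at first, wrongly, on the square housing.
- square_cover: Loose light grey metal cover plate, square, 80 x 80 mm with slightly rounded corners, 10 mm thick, 0.2 kg. Two 14 mm through holes at x = +27, -27 mm. Grip it by the lug on its middle: 30 mm along x, 14 mm thick along y, top 42 mm above the plate's underside. Origin: centre of the underside; z up. A half turn makes no difference. Sits at first, wrongly, on the oblong housing.
- oblong_cover: Loose light grey metal cover plate, oblong, 92 mm (x) by 40 mm (y) with fully rounded ends, 10 mm thick, 0.2 kg. Two 14 mm through holes at x = +27, -27 mm. Grip it by the lug on its middle: 30 mm along x, 14 mm thick along y, top 42 mm above the plate's underside. Origin: centre of the underside; z up. A half turn makes no difference. Sits at first, wrongly, on the round housing.
- round_housing: Fixed dark grey bearing housing: round foot 112 mm across, 12 mm high; on it a seat of its cover's outline, face 30 mm above the bench. Two upright 8 mm studs at x = +27, -27 mm end 21 mm above the seat (top 8 mm tapers to a point). Origin: centre of the underside, on the bench; z up. A seated cover's origin is 30 mm above it, x axes parallel (either way round).
- square_housing: Fixed dark grey bearing housing: square foot 100 x 100 mm, 12 mm high; on it a seat of its cover's outline, face 30 mm above the bench. Two upright 8 mm studs at x = +27, -27 mm end 21 mm above the seat (top 8 mm tapers to a point). Origin: centre of the underside, on the bench; z up. A seated cover's origin is 30 mm above it, x axes parallel (either way round).
- oblong_housing: Fixed dark grey bearing housing: oblong foot 120 mm (x) by 68 mm (y) with rounded ends, 12 mm high; on it a seat of its cover's outline, face 30 mm above the bench. Two upright 8 mm studs at x = +27, -27 mm end 21 mm above the seat (top 8 mm tapers to a point). Origin: centre of the underside, on the bench; z up. A seated cover's origin is 30 mm above it, x axes parallel (either way round).
- park_board: Empty plywood board lying on the bench (fixed), 104 x 104 mm, 12 mm thick: the free spot for a cover on the way. Origin: centre of its underside, on the bench; z up.
Mind the look-alikes: they are no part of the job. What is shaped like the oblong_cover but pink is not meant.

How it is judged (in metres and radians):
On the way:
1. one of the covers lies flat on the plywood board, let go of (((horizontal distance between round_cover and park_board below 0.04 m and height (world z) of round_cover below 0.018 m and angle between round_cover's own z axis and vertical below 0.1 rad and contact force between the fingers and round_cover below 0.1 N and linear speed of round_cover below 0.02 m/s) or (horizontal distance between square_cover and park_board below 0.04 m and height (world z) of square_cover below 0.018 m and angle between square_cover's own z axis and vertical below 0.1 rad and contact force between the fingers and square_cover below 0.1 N and linear speed of square_cover below 0.02 m/s) or (horizontal distance between oblong_cover and park_board below 0.04 m and height (world z) of oblong_cover below 0.018 m and angle between oblong_cover's own z axis and vertical below 0.1 rad and contact force between the fingers and oblong_cover below 0.1 N and linear speed of oblong_cover below 0.02 m/s))), for 0.1 s.
At the end, for the whole second after the job is handed in: Each cover is at rest on the housing of its own outline: centre within 8 mm of the housing's, underside 26 to 34 mm above the housing's origin (flat on the seat, over the studs), tilted by less than 0.08 rad, hole line within 0.2 rad of the stud line (either way round) (horizontal distance between round_cover and round_housing below 0.008 m and z of round_cover in the frame of round_housing between 0.026 and 0.034 m and angle between each of round_cover, square_cover, oblong_cover's own z axis and vertical below 0.08 rad and angle between the x axis of round_cover and the x axis of round_housing, either way round below 0.2 rad and linear speed of each of round_cover, square_cover, oblong_cover below 0.02 m/s and horizontal distance between square_cover and square_housing below 0.008 m and z of square_cover in the frame of square_housing between 0.026 and 0.034 m and angle between the x axis of square_cover and the x axis of square_housing, either way round below 0.2 rad and horizontal distance between oblong_cover and oblong_housing below 0.008 m and z of oblong_cover in the frame of oblong_housing between 0.026 and 0.034 m and angle between the x axis of oblong_cover and the x axis of oblong_housing, either way round below 0.2 rad); the robot touches nothing.
It also fails if it takes over 112 s, if anything falls off the work surface, if the arm or the gripper's body presses on something with over 40 N, if the wrist force passes 120 N, or if a joint passes its speed limit or range.

## Working session

There is one attempt and no reset: what is moved stays moved. The work goes in short steps, Python scripts to look and compute and a tool call to move; the robot and the scene stay as the last step left them, time stands still between calls to the robot, and variables do not carry over. Pictures are saved under pics/ and viewed, at most 14 in all, crops included, and the job is handed in when it is done.

Besides the shell and the picture viewer there is one more tool, called after ">>>" as name(argument=value, ...), one argument or row to a line, values as JSON. step_arm: Moves the arm, as the interface text tells. Its arguments: {"type":"object","properties":{"plan":{"type":"array"},"grip_force":{"type":"number"}},"required":["plan"]}

```bash
mkdir -p pics; ls; python3 - <<'E'
from rig import env
import cv2,numpy as np
s=env.state();print({k:np.round(v,3) for k,v in s.items()})
for n in("scene","top"):
    f=env.grab_frame(n);np.savez(f"pics/{n}0.npz",**f);cv2.imwrite(f"pics/{n}0.png",f["image"][...,::-1]);print(n,f["mtx"].round(1).tolist(),f["extrinsics"].round(3).tolist())
a=[cv2.imread(f"pics/{n}0.png") for n in("scene","top")]
E
```

```text
pics
{'time': np.float64(0.0), 'joint_pos': array([ 1.154,  0.354,  1.634,  0.   ,  1.155, -0.002]), 'qvel': array([ 0.003,  0.   , -0.001, -0.001,  0.   , -0.001]), 'joint_torque': array([ 3.0000e-03, -5.9381e+01, -3.3419e+01,  7.0000e-02,  2.3000e-02,
       -0.0000e+00]), 'position': array([251.687, 571.57 , 227.896]), 'tool_rot': array([ 0.206,  0.979, -0.001, -0.   ]), 'wrist_force': array([-0.195,  0.243,  0.264]), 'torque': array([-0.073,  0.001, -0.023]), 'grip_force': np.float64(0.0), 'opening': np.float64(91.785)}
scene [[359.3, 0.0, 258.3], [0.0, 359.3, 189.7], [0.0, 0.0, 1.0]] [[0.859, -0.332, 0.391, 223.174], [-0.513, -0.566, 0.646, -533.139], [0.007, -0.755, -0.656, 615.655], [0.0, 0.0, 0.0, 1.0]]
top [[417.5, 0.0, 260.1], [0.0, 417.5, 186.3], [0.0, 0.0, 1.0]] [[0.007, -0.982, 0.189, 392.809], [-1.0, -0.009, -0.01, 7.37], [0.011, -0.189, -0.982, 885.173], [0.0, 0.0, 0.0, 1.0]]
```

View pics/top0.png

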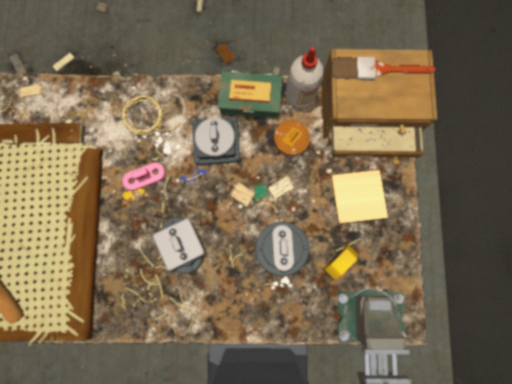

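View pics/scene0.png

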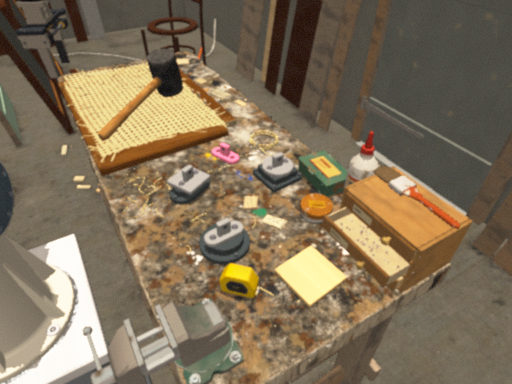

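The top view shows the round cover on the square housing (215,137), the square cover on the oblong housing (180,245) and the oblong cover on the round housing (283,248). The plywood board looks to be the square at (360,196), and the pink decoy is at (143,176). I'll check these against the depth map.

```bash
cat > h.py <<'E'
import numpy as np,cv2
def cloud(f):
    z=f["z_map"];K=f["mtx"];T=f["extrinsics"]
    v,u=np.mgrid[:z.shape[0],:z.shape[1]]
    P=np.stack([(u-K[0,2])/K[0,0]*z,(v-K[1,2])/K[1,1]*z,z],-1)
    return P@T[:3,:3].T+T[:3,3]
def ray(f,uv,h):
    "pixels -> world xy on plane z=h"
    K=f["mtx"];T=f["extrinsics"];uv=np.atleast_2d(uv).astype(float)
    d=np.c_[(uv-K[[0,1],[2,2]])/K[[0,1],[0,1]],np.ones(len(uv))]@T[:3,:3].T
    return (T[:3,3]+d*((h-T[2,3])/d[:,2])[:,None])[:,:2]
def rect(p):
    "min area rect of world xy: centre, long, short, angle of long side (rad)"
    (c,(w,h),a)=cv2.minAreaRect(p.astype(np.float32)); a=np.radians(a)
    if w<h: w,h,a=h,w,a+np.pi/2
    return np.round(c,1),round(w,1),round(h,1),round((a+np.pi/2)%np.pi-np.pi/2,3)
E
python3 - <<'E'
import numpy as np,cv2
from h import *
f=dict(np.load("pics/top0.npz"));P=cloud(f)
print("bench z",np.median(P[200:330,110:160,2]))
for n,(u,v) in dict(round=(215,137),square=(180,245),oblong=(283,248),board=(360,196)).items():
    W=np.zeros(P.shape[:2],bool);W[v-34:v+35,u-34:u+35]=1
    for lo,hi in ([(33,50),(60,85)] if n!="board" else [(6,20)]):
        m=W&(P[...,2]>lo)&(P[...,2]<hi)
        k,l,st,_=cv2.connectedComponentsWithStats(m.astype(np.uint8))
        i=1+st[1:,4].argmax();q=P[l==i];print(n,lo,len(q),"z",np.median(q[:,2]).round(1),rect(q[:,:2]))
    # dark holes on the bright plate
    g=cv2.cvtColor(f["image"],cv2.COLOR_RGB2GRAY)
    if n!="board":
        c=P[W&(P[...,2]>33)][:,:2].mean(0); 
        cv2.imwrite(f"pics/c_{n}.png",cv2.resize(f["image"][v-34:v+35,u-34:u+35,::-1],None,fx=3.8,fy=3.8,interpolation=cv2.INTER_CUBIC))
cv2.imwrite("pics/crops.png",np.hstack([cv2.imread(f"pics/c_{n}.png") for n in("round","square","oblong")]))
E
```

```text
bench z -0.4063726223902222
round 33 1061 z 39.3 (array([661.7,  96.2]), 82.7, 82.4, np.float64(0.009))
round 60 108 z 70.8 (array([661.9,  95.9]), 29.7, 13.8, np.float64(0.045))
square 33 1432 z 39.6 (array([436.5, 162.7]), 80.4, 80.3, np.float64(0.463))
square 60 119 z 70.7 (array([436.3, 162.2]), 29.1, 13.9, np.float64(0.487))
oblong 33 654 z 39.6 (array([431.3, -47.8]), 90.1, 40.0, np.float64(0.066))
oblong 60 112 z 71.5 (array([431.5, -46.7]), 29.0, 13.5, np.float64(-0.001))
board 6 2354 z 11.7 (array([ 542.3, -212.8]), 105.1, 104.4, np.float64(-1.449))
```

View pics/crops.png

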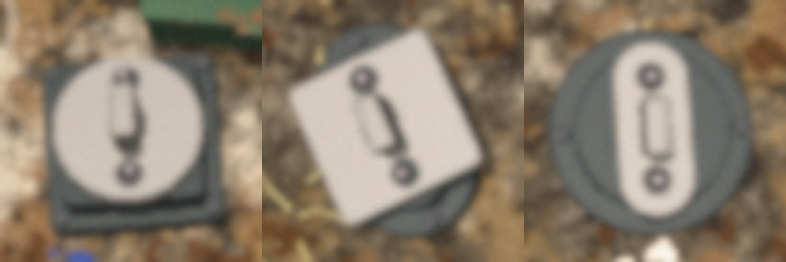

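The crops show studs inside the cover holes: round at (124,77) and (128,173), square at (363,80) and (403,172), oblong at (651,76) and (656,180). Heights and sizes match the spec: plates at about 40, lugs at about 71, board 104 x 104 at 12. I'll write a move helper, check obstacle heights, then move.

```bash
cat >> h.py <<'E'
from scipy.spatial.transform import Rotation as Ro
def go(x,y,z,deg,s=None):
    "shift (30 mm units) and turn (6 deg units) to TCP x,y,z, pointing down, tool x at deg"
    if s is None:
        from rig import env; s=env.state()
    R=Ro.from_quat(s["tool_rot"]);a=np.radians(deg)
    Rt=Ro.from_matrix(np.array([[np.cos(a),np.sin(a),0],[np.sin(a),-np.cos(a),0],[0,0,-1.]]))
    t=R.inv().apply(np.array([x,y,z])-s["position"])/30; w=(R.inv()*Rt).as_rotvec(degrees=True)/6
    return t.round(3).tolist(),w.round(2).tolist()
E
python3 - <<'E'
from h import *
f=dict(np.load("pics/top0.npz"));P=cloud(f)
m=(P[...,2]>85)&(P[...,0]>250)
k,l,st,_=cv2.connectedComponentsWithStats(m.astype(np.uint8))
for i in range(1,k):
    if st[i,4]>20:
        q=P[l==i];print(st[i,4],q.min(0).round(),q.max(0).round())
print(go(431.4,-47,200,183))
E
```

```text
1127 [ 393. -124.   85.] [803.   7. 885.]
8250 [ 393. -338.   85.] [817.   7. 885.]
942 [ 250. -267.   85.] [393.   7. 885.]
([-13.792, -16.457, 0.952], [-0.01, -0.0, -4.46])
```

>>> step_arm(
  plan=[
    [60, [-6.4, -7.6, 0.4], [0, 0, 0]],
    [60, [-6.4, -7.6, 0.4], [0, 0, 0]],
    [60, [-6.4, -7.6, 0.4], [0, 0, 0]],
    [60, [-6.4, -7.6, 0.4], [0, 0, 0]],
    [60, [-6.4, -7.6, 0.4], [0, 0, 0]],
  ],
)

```text
time: 0.72
position: [335.7, 283.6, 216.3]
tool_rot: [0.206, 0.979, -0.0, -0.0]
wrist_force: [0.9, -0.1, 0.1]
opening: 60.2
grip_force: 0.0
```

>>> step_arm(
  plan=[
    [60, [-6.4, -7.6, 0.4], [0, 0, 0]],
    [60, [-6.4, -7.6, 0.4], [0, 0, 0]],
    [60, [-6.4, -7.6, 0.4], [0, 0, 0]],
    [60, [-6.4, -7.6, 0.4], [0, 0, 0]],
    [60, [-6.4, -7.6, 0.4], [0, 0, 0]],
  ],
)

```text
time: 1.35
position: [419.7, -2.4, 204.5]
tool_rot: [0.206, 0.978, -0.0, 0.0]
wrist_force: [0.4, -0.5, -0.1]
opening: 59.8
grip_force: 0.0
```

>>> step_arm(
  plan=[
    [60, [-1, -1.25, 0.1], [0, 0, -4.5]],
    [60, [-1, -1.25, 0.1], [0, 0, -4.5]],
    [60, [-1, -1.25, 0.1], [0, 0, -4.5]],
    [60, [-1, -1.25, 0.1], [0, 0, -4.5]],
    [60, [-1, -1.25, 0.1], [0, 0, -4.5]],
  ],
)

```text
time: 1.98
position: [431.8, -46.4, 201.5]
tool_rot: [-0.027, 1.0, 0.0, -0.0]
wrist_force: [-0.5, -0.4, -0.9]
opening: 60.5
grip_force: 0.0
```

```bash
python3 - <<'E'
from rig import env
from h import *
f=env.grab_frame("wrist");np.savez("pics/w1.npz",**f);cv2.imwrite("pics/w1.png",f["image"][...,::-1])
P=cloud(f);print(f["extrinsics"].round(2).tolist())
for lo,hi in((34,44),(62,80)):
    m=(f["z_map"]>0)&(P[...,2]>lo)&(P[...,2]<hi);k,l,st,_=cv2.connectedComponentsWithStats(m.astype(np.uint8))
    for i in range(1,k):
        if st[i,4]>200:q=P[l==i];print(lo,st[i,4],np.median(q[:,2]).round(1),rect(q[:,:2]))
E
```

```text
[[-0.05, 0.95, 0.3, 349.28], [1.0, 0.05, 0.02, -50.42], [-0.0, 0.3, -0.96, 357.19], [0.0, 0.0, 0.0, 1.0]]
34 407 38.9 (array([ 302. , -193.4]), 74.4, 4.4, np.float64(-0.045))
34 244 39.6 (array([ 404.3, -160.3]), 66.1, 29.5, np.float64(-0.754))
34 1918 39.5 (array([432.8, -44.8]), 90.9, 39.9, np.float64(0.064))
34 3803 39.4 (array([438.8, 165.3]), 80.7, 80.6, np.float64(-1.111))
34 470 39.7 (array([681.7,  74.4]), 57.5, 25.2, np.float64(0.391))
34 250 37.8 (array([721.8,   9. ]), 95.3, 7.5, np.float64(1.554))
62 3719 72.4 (array([ 310.7, -217. ]), 74.2, 58.7, np.float64(-1.297))
62 368 71.2 (array([432.7, -44.6]), 29.1, 12.7, np.float64(0.054))
62 467 70.7 (array([438.7, 164.6]), 29.9, 14.7, np.float64(0.409))
```

View pics/w1.png

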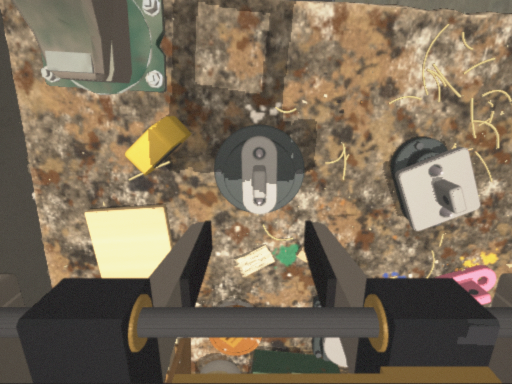

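The wrist view shows the oblong cover on the round housing at (260,175), with its lug between the finger columns. Both cameras agree to within about 2.5 mm, so I'll descend and grip.

>>> step_arm(
  plan=[
    [50, [0, 0, 2], [0, 0, -0.08]],
    [50, [0, 0, 3.7], [0, 0, -0.08]],
    [50, [0, 0, 4.5], [0, 0, -0.08]],
    [50, [0, 0, 4.75], [0, 0, -0.08]],
    [50, [0, 0, 4.75], [0, 0, -0.08]],
  ],
)

```text
time: 2.65
position: [432.1, -46.4, 59.3]
tool_rot: [-0.032, 0.999, 0.0, -0.0]
wrist_force: [-0.6, -0.4, 0.5]
opening: 50.3
grip_force: 0.0
```

>>> step_arm(
  plan=[
    [5, [0, 0, 0], [0, 0, 0]],
    [5, [0, 0, 0], [0, 0, 0]],
    [5, [0, 0, 0], [0, 0, 0]],
    [5, [0, 0, 0], [0, 0, 0]],
    [5, [0, 0, 0], [0, 0, 0]],
  ],
  grip_force=30,
)

```text
time: 3.28
position: [432.1, -46.4, 59.4]
tool_rot: [-0.032, 0.999, 0.0, 0.0]
wrist_force: [-1.0, 1.4, 6.3]
opening: 13.9
grip_force: 30.0
```

>>> step_arm(
  plan=[
    [5, [0, 0, -0.5], [0, 0, 0]],
    [5, [0, 0, -1.5], [0, 0, 0]],
    [5, [0, 0, -3], [0, 0, 0]],
    [5, [0, 0, -3.5], [0, 0, 0]],
    [5, [0, 0, -3.5], [0, 0, 0]],
  ],
)

```text
time: 3.9
position: [432.2, -46.5, 164.3]
tool_rot: [-0.032, 0.999, -0.0, 0.001]
wrist_force: [-0.0, -0.3, -1.9]
opening: 13.7
grip_force: 30.0
```

```bash
python3 - <<'E'
from rig import env
from h import *
s=env.state();print(s["position"],s["opening"])
h=s["position"][2]
f=env.grab_frame("wrist");np.savez("pics/w2.npz",**f)
P=cloud(f)
cv2.imwrite("pics/w2.png",f["image"][100:320,110:400,::-1])
m=(f["z_map"]>0)&(P[...,2]>h-24)&(P[...,2]<h-14)&(np.hypot(P[...,0]-432,P[...,1]+46)<50);print("plate",m.sum(),rect(P[m][:,:2]),np.median(P[m][:,2]))
m=(f["z_map"]>0)&(abs(P[...,2]-h-13)<5)&(np.hypot(P[...,0]-432,P[...,1]+46)<25);print("lugtop",m.sum(),rect(P[m][:,:2]) if m.any() else 0)
print(go(542.5,-212,h,180))
E
```

```text
[432.18638166 -46.5495553  164.25329106] 13.663741967627509
plate 3078 (array([433.2, -45.8]), 92.0, 40.1, np.float64(0.095)) 144.31492381512464
lugtop 1617 (array([428., -49.]), 35.7, 34.0, np.float64(1.033))
([-3.336, -5.746, -0.031], [-0.0, -0.0, 0.62])
```

View pics/w2.png

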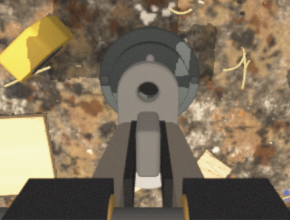

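The cover is held level: the hole is at (148,90) and the plate is clear of the housing. Next I'll take it to the board and set it down.

>>> step_arm(
  plan=[
    [5, [-1, -1.7, 0], [0, 0, 0.1]],
    [5, [-2.1, -3.5, 0], [0, 0, 0.3]],
    [5, [-3, -5.1, 0], [0, 0, 0.5]],
    [5, [-3.3, -5.7, 0], [0, 0, 0.6]],
    [5, [-3.3, -5.7, 0], [0, 0, 0.6]],
  ],
)

```text
time: 4.58
position: [541.0, -211.1, 161.9]
tool_rot: [-0.0, 1.0, 0.001, -0.001]
wrist_force: [-0.5, -0.1, -3.4]
opening: 13.8
grip_force: 30.0
```

>>> step_arm(
  plan=[
    [5, [0, 0, 1.5], [0, 0, 0]],
    [5, [0, 0, 3], [0, 0, 0]],
    [5, [0, 0, 3.7], [0, 0, 0]],
    [5, [0, 0, 3.9], [0, 0, 0]],
    [5, [0, 0, 4.03], [0, 0, 0]],
  ],
)

```text
time: 5.2
position: [541.6, -210.0, 43.3]
tool_rot: [-0.001, 1.0, 0.0, -0.0]
wrist_force: [-0.3, -0.3, -2.8]
opening: 13.5
grip_force: 30.0
```

```bash
python3 - <<'E'
from rig import env
from h import *
s=env.state();print(s["position"],s["wrist_force"])
f=env.grab_frame("top");np.savez("pics/top1.npz",**f);cv2.imwrite("pics/top1.png",f["image"][...,::-1])
P=cloud(f)
# round housing: foot, seat
c=[431,-47]
for lo,hi in((8,16),(26,34),(42,60)):
    m=(f["z_map"]>0)&(abs(P[...,2]-(lo+hi)/2)<(hi-lo)/2)&(np.hypot(P[...,0]-c[0],P[...,1]-c[1])<65);print(lo,m.sum(),rect(P[m][:,:2]) if m.sum()>3 else P[m])
E
```

```text
[ 541.55969131 -210.00945851   43.30412287] [-0.30914354 -0.2922033  -2.75206974]
8 913 (array([430.9, -48.7]), 110.4, 109.1, np.float64(-1.562))
26 1307 (array([430.7, -48.4]), 81.5, 80.6, np.float64(-1.564))
42 22 (array([429.9, -47.2]), 59.3, 6.1, np.float64(0.029))
```

View pics/top1.png

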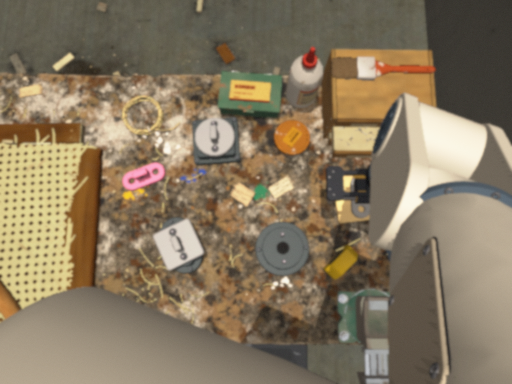

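The top view shows the round housing uncovered at (283,248), with its studs visible. The arm is over the board with the cover about 2 mm up. I'll lower it and release.

>>> step_arm(
  plan=[
    [5, [0, 0, 0.03], [0, 0, 0]],
    [5, [0, 0, 0.05], [0, 0, 0]],
    [5, [0, 0, 0.05], [0, 0, 0]],
    [40, [0, 0, 0.05], [0, 0, 0]],
    [40, [0, 0, 0.05], [0, 0, 0]],
  ],
)

```text
time: 5.88
position: [542.0, -210.8, 42.0]
tool_rot: [-0.001, 1.0, -0.0, 0.0]
wrist_force: [0.2, 0.8, 0.1]
opening: 31.8
grip_force: 0.0
```

>>> step_arm(
  plan=[
    [40, [0, 0, 0], [0, 0, 0]],
    [40, [0, 0, 0], [0, 0, 0]],
    [40, [0, 0, -2], [0, 0, 0]],
    [40, [0, 0, -4], [0, 0, 0]],
    [40, [0, 0, -5], [0, 0, 0]],
  ],
)

```text
time: 6.5
position: [543.0, -211.2, 195.2]
tool_rot: [-0.001, 1.0, -0.001, 0.002]
wrist_force: [0.5, 0.0, -0.1]
opening: 39.9
grip_force: 0.0
```

```bash
python3 - <<'E'
from rig import env
from h import *
s=env.state();print(s["position"])
f=env.grab_frame("wrist");np.savez("pics/w3.npz",**f);cv2.imwrite("pics/w3.png",f["image"][...,::-1])
P=cloud(f)
for n,c,r,L in (("park",(541,-210),70,((6,16),(18,27),(48,60))),("roundH",(431,-47),65,((8,16),(26,34),(42,60)))):
  for lo,hi in L:
    m=(f["z_map"]>0)&(abs(P[...,2]-(lo+hi)/2)<(hi-lo)/2)&(np.hypot(P[...,0]-c[0],P[...,1]-c[1])<r);print(n,lo,m.sum(),(rect(P[m][:,:2]),np.median(P[m][:,2])) if m.sum()>3 else P[m])
print(go(662,97,190,182.6))
E
```

```text
[ 542.9576296  -211.19672698  195.16118614]
park 6 4913 ((array([ 544.5, -209.9]), 104.2, 104.1, np.float64(0.124)), np.float64(11.549361704535613))
park 18 1767 ((array([ 542.8, -210.7]), 91.0, 39.9, np.float64(0.009)), np.float64(21.491852807326325))
park 48 343 ((array([ 542.6, -210.8]), 29.2, 13.1, np.float64(0.007)), np.float64(53.18235040147732))
roundH 8 2889 ((array([433.4, -45. ]), 111.6, 111.5, np.float64(-0.343)), np.float64(11.388332277320558))
roundH 26 5384 ((array([433.7, -45. ]), 84.2, 83.1, np.float64(0.856)), np.float64(29.46944639606852))
roundH 42 126 ((array([433.8, -45.9]), 60.9, 6.3, np.float64(0.064)), np.float64(46.08987515206232))
([-3.944, 10.283, 0.267], [-0.03, 0.07, -0.41])
```

The oblong cover lies flat on the board, let go. Next I'll hover over the now empty round housing for a clean local measurement of its studs.

>>> step_arm(
  plan=[
    [50, [1, 1.6, 0], [0, 0, -0.2]],
    [50, [2.2, 3.3, 0], [0, 0, -0.5]],
    [50, [3.3, 5, 0], [0, 0, -0.5]],
    [50, [3.7, 5.5, 0], [0, 0, -0.5]],
    [50, [3.7, 5.5, 0], [0, 0, -0.5]],
  ],
)

```text
time: 7.18
position: [430.3, -45.5, 191.8]
tool_rot: [-0.028, 1.0, -0.0, 0.0]
wrist_force: [-0.7, 0.2, -0.3]
opening: 50.2
grip_force: 0.0
```

```bash
python3 - <<'E'
from rig import env
from h import *
s=env.state();print(s["position"])
f=env.grab_frame("wrist");np.savez("pics/w4.npz",**f);cv2.imwrite("pics/w4.png",f["image"][...,::-1])
P=cloud(f)
for n,c,r,L in (("roundH",(431,-47),65,((8,16),(26,34),(38,60))),):
  for lo,hi in L:
    m=(f["z_map"]>0)&(abs(P[...,2]-(lo+hi)/2)<(hi-lo)/2)&(np.hypot(P[...,0]-c[0],P[...,1]-c[1])<r);print(n,lo,m.sum(),(rect(P[m][:,:2]),np.median(P[m][:,2])) if m.sum()>3 else P[m])
m=(P[...,2]>36)&(P[...,2]<60)&(f["z_map"]>0)&(np.hypot(P[...,0]-432,P[...,1]+46)<40)
k,l,st,ce=cv2.connectedComponentsWithStats(m.astype(np.uint8))
for i in range(1,k):q=P[l==i];print("stud",len(q),q.mean(0).round(1),q[q[:,2].argmax()].round(1))
print(go(662,97,190,182.6))
E
```

```text
[430.33090132 -45.50298318 191.77838832]
roundH 8 2352 ((array([433.2, -44.6]), 111.6, 110.8, np.float64(-1.544)), np.float64(11.517781430512514))
roundH 26 3978 ((array([433. , -44.9]), 83.0, 83.0, np.float64(-1.501)), np.float64(29.607348597290667))
roundH 38 95 ((array([431.9, -44.8]), 58.8, 6.8, np.float64(0.053)), np.float64(45.30478287003683))
stud 49 [405.2 -46.4  45.6] [404.8 -46.4  52.3]
stud 51 [458.3 -43.4  44.5] [460.  -42.2  52.5]
([-7.942, 4.341, 0.072], [-0.01, 0.01, 0.1])
```

View pics/w4.png

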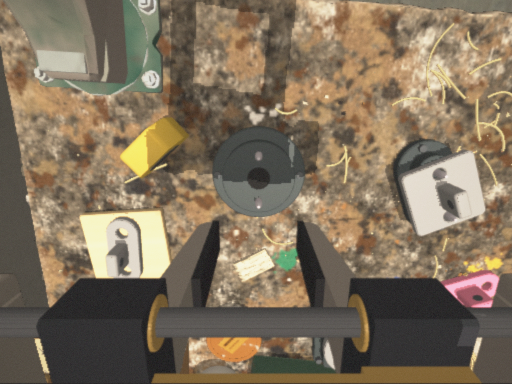

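The wrist view shows the bare round housing at (258,178), with studs at (258,155) and (259,203). The parked oblong cover is at (124,250). Next I'll hover over the round cover.

>>> step_arm(
  plan=[
    [50, [-1.5, 0.8, 0], [0, 0, 0]],
    [50, [-3.4, 1.8, 0], [0, 0, 0]],
    [50, [-5.3, 2.9, 0], [0, 0, 0]],
    [50, [-7, 3.9, 0], [0, 0, 0]],
    [50, [-7.9, 4.4, 0], [0, 0, 0]],
  ],
)

```text
time: 7.85
position: [663.9, 99.1, 190.7]
tool_rot: [-0.027, 1.0, -0.0, 0.001]
wrist_force: [-0.0, 0.2, -0.4]
opening: 50.1
grip_force: 0.0
```

>>> step_arm(
  plan=[
    [50, [0, 0, 0], [0, 0, 0]],
    [50, [0, 0, 0], [0, 0, 0]],
    [50, [0, 0, 0], [0, 0, 0]],
    [50, [0, 0, 0], [0, 0, 0]],
    [50, [0, 0, 0], [0, 0, 0]],
  ],
)

```text
time: 8.48
position: [659.7, 98.4, 192.0]
tool_rot: [-0.027, 1.0, 0.0, 0.0]
wrist_force: [-0.2, 0.1, 0.6]
opening: 50.0
grip_force: 0.0
```

```bash
cat >> h.py <<'E'
def bands(f,c,r,L):
    P=cloud(f)
    for lo,hi in L:
        m=(f["z_map"]>0)&(P[...,2]>lo)&(P[...,2]<hi)&(np.hypot(P[...,0]-c[0],P[...,1]-c[1])<r)
        print((lo,hi),m.sum(),rect(P[m][:,:2]) if m.sum()>5 else "", np.median(P[m][:,2]).round(1))
E
python3 - <<'E'
from rig import env
from h import *
s=env.state();print(s["position"])
f=env.grab_frame("wrist");np.savez("pics/w5.npz",**f)
bands(f,(663,98),60,((8,16),(34,44)));bands(f,(663,98),25,((62,80),))
P=cloud(f);m=(P[...,2]>45)&(P[...,2]<60)&(f["z_map"]>0)&(np.hypot(P[...,0]-663,P[...,1]-98)<40)
k,l,st,ce=cv2.connectedComponentsWithStats(m.astype(np.uint8))
for i in range(1,k):q=P[l==i];print("stud?",len(q),q.mean(0).round(1))
E
```

```text
[659.72736164  98.38700582 192.04867429]
(8, 16) 1392 (array([665.2,  99.1]), 100.4, 99.9, np.float64(0.09)) 11.5
(34, 44) 3693 (array([664.6,  99.5]), 83.3, 83.2, np.float64(0.019)) 39.5
(62, 80) 392 (array([664.2,  99.2]), 29.2, 14.4, np.float64(0.051)) 71.2
stud? 27 [637.6  97.   48.1]
stud? 41 [650.4  98.7  52.6]
stud? 25 [690.8 101.4  48.3]
```

>>> step_arm(
  plan=[
    [50, [-0.13, 0, 1.5], [0, 0, -0.03]],
    [50, [-0.13, 0, 3.3], [0, 0, -0.03]],
    [50, [-0.13, 0, 4.1], [0, 0, -0.03]],
    [50, [-0.13, 0, 4.42], [0, 0, -0.03]],
    [50, [-0.13, 0, 4.42], [0, 0, -0.03]],
  ],
)

```text
time: 9.15
position: [663.9, 99.0, 59.2]
tool_rot: [-0.029, 1.0, -0.0, -0.0]
wrist_force: [0.2, -0.7, 0.5]
opening: 49.9
grip_force: 0.0
```

>>> step_arm(
  plan=[
    [5, [0, 0, 0], [0, 0, 0]],
    [5, [0, 0, 0], [0, 0, 0]],
    [5, [0, 0, 0], [0, 0, 0]],
    [5, [0, 0, 0], [0, 0, 0]],
    [5, [0, 0, 0], [0, 0, 0]],
  ],
)

```text
time: 9.78
position: [664.0, 99.0, 59.5]
tool_rot: [-0.029, 1.0, 0.0, 0.0]
wrist_force: [-0.2, 0.5, 4.0]
opening: 13.6
grip_force: 30.0
```

>>> step_arm(
  plan=[
    [5, [0, 0, -0.4], [0, 0, 0]],
    [5, [0, 0, -1.2], [0, 0, 0]],
    [5, [0, 0, -2.5], [0, 0, 0]],
    [5, [0, 0, -3.5], [0, 0, 0]],
    [5, [0, 0, -3.5], [0, 0, 0]],
  ],
)

```text
time: 10.4
position: [665.4, 99.2, 167.0]
tool_rot: [-0.029, 1.0, 0.0, 0.002]
wrist_force: [0.1, 0.0, -2.2]
opening: 13.8
grip_force: 30.0
```

```bash
python3 - <<'E'
from rig import env
from h import *
s=env.state();p=s["position"];h=p[2];print(p,s["opening"],s["tool_rot"].round(3))
f=env.grab_frame("wrist");np.savez("pics/w6.npz",**f);cv2.imwrite("pics/w6.png",f["image"][...,::-1])
bands(f,p,50,((h-25,h-14),))
print(go(432.3,-45.8,h,183.3,s))
E
```

```text
[665.41782045  99.18898104 167.04257745] 13.751429917277495 [-0.029  1.     0.     0.002]
(np.float64(142.04257745481482), np.float64(153.04257745481482)) 6406 (array([664.9, 100.4]), 83.8, 80.3, np.float64(1.024)) 147.0
([8.035, -4.379, -0.041], [0.0, 0.05, -0.0])
```

>>> step_arm(
  plan=[
    [5, [1.5, -0.8, 0], [0, 0, 0]],
    [5, [3.4, -1.8, 0], [0, 0, 0]],
    [5, [5.3, -2.9, 0], [0, 0, 0]],
    [5, [7.1, -3.9, 0], [0, 0, 0]],
    [5, [8, -4.4, 0], [0, 0, 0]],
  ],
)

```text
time: 11.08
position: [427.7, -47.4, 162.5]
tool_rot: [-0.028, 1.0, 0.0, -0.002]
wrist_force: [0.3, 1.2, -1.1]
opening: 13.6
grip_force: 30.0
```

>>> step_arm(
  plan=[
    [5, [0, 0, 0.5], [0, 0, 0]],
    [5, [0, 0, 1.5], [0, 0, 0]],
    [5, [0, 0, 2.3], [0, 0, 0]],
    [5, [0, 0, 2.5], [0, 0, 0]],
    [5, [0, 0, 2.5], [0, 0, 0]],
  ],
)

```text
time: 11.7
position: [431.8, -46.3, 88.4]
tool_rot: [-0.029, 1.0, 0.0, -0.001]
wrist_force: [0.2, 0.3, -2.1]
opening: 13.6
grip_force: 30.0
```

```bash
python3 - <<'E'
from rig import env
from h import *
s=env.state();p=s["position"];h=p[2];print(p,s["opening"],s["wrist_force"])
f=env.grab_frame("wrist");cv2.imwrite("pics/w7.png",cv2.resize(f["image"][80:330,130:390,::-1],None,fx=2,fy=2))
bands(f,p,50,((h-25,h-14),))
bands(f,p,65,((8,16),))
print(go(432.3,-45.8,h,183.3,s))
E
```

```text
[431.7558039  -46.30910558  88.43121662] 13.591560947999024 [ 0.17073036  0.31422166 -2.14181205]
(np.float64(63.43121661547566), np.float64(74.43121661547566)) 6422 (array([431.3, -47.3]), 84.1, 80.3, np.float64(-0.933)) 68.5
(8, 16) 3083 (array([411.8, -44.2]), 111.6, 68.9, np.float64(1.569)) 11.5
([-0.019, 0.016, -0.0], [0.0, -0.01, 0.0])
```

View pics/w7.png

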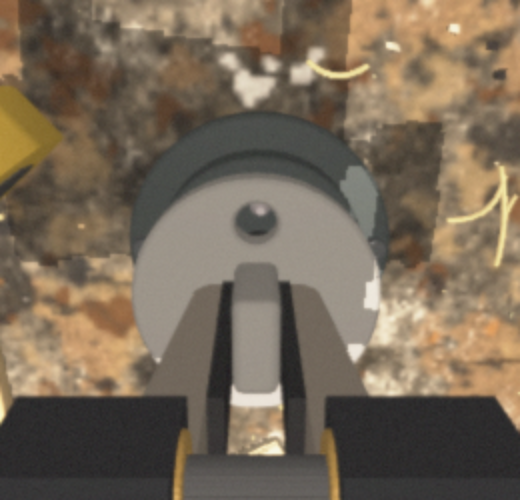

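The view through the cover's front hole shows the stud tip at (258,208), with the hole centre at (256,220). After parallax that is about 1 mm off, so I'll make a small correction and lower.

>>> step_arm(
  plan=[
    [5, [-0.03, 0.03, 0], [0, 0, 0]],
    [5, [-0.03, 0.03, 0.15], [0, 0, 0]],
    [5, [-0.03, 0.03, 0.3], [0, 0, 0]],
    [5, [-0.03, 0.03, 0.45], [0, 0, 0]],
    [5, [-0.03, 0.03, 0.5], [0, 0, 0]],
  ],
)

```text
time: 12.38
position: [432.4, -45.7, 73.7]
tool_rot: [-0.029, 1.0, 0.0, -0.0]
wrist_force: [0.8, 0.2, -2.3]
opening: 13.9
grip_force: 30.0
```

No contact force, and it's past the stud tips. I'll continue down.

>>> step_arm(
  plan=[
    [5, [0, 0, 0.1], [0, 0, 0]],
    [5, [0, 0, 0.2], [0, 0, 0]],
    [5, [0, 0, 0.3], [0, 0, 0]],
    [5, [0, 0, 0.4], [0, 0, 0]],
    [5, [0, 0, 0.44], [0, 0, 0]],
  ],
)

```text
time: 13.0
position: [432.5, -45.6, 60.7]
tool_rot: [-0.029, 1.0, 0.0, -0.0]
wrist_force: [-0.4, -0.1, -0.9]
opening: 13.5
grip_force: 30.0
```

>>> step_arm(
  plan=[
    [5, [0, 0, 0.03], [0, 0, 0]],
    [5, [0, 0, 0.03], [0, 0, 0]],
    [40, [0, 0, 0.03], [0, 0, 0]],
    [40, [0, 0, 0.03], [0, 0, 0]],
    [40, [0, 0, 0.03], [0, 0, 0]],
  ],
)

```text
time: 13.62
position: [432.7, -45.7, 60.1]
tool_rot: [-0.029, 1.0, -0.0, 0.0]
wrist_force: [0.7, 0.5, -0.3]
opening: 39.6
grip_force: 0.0
```

>>> step_arm(
  plan=[
    [50, [0, 0, -0.3], [0, 0, 0]],
    [50, [0, 0, -2], [0, 0, 0]],
    [50, [0, 0, -3.8], [0, 0, 0]],
    [50, [0, 0, -4.3], [0, 0, 0]],
    [50, [0, 0, -4.3], [0, 0, 0]],
  ],
)

```text
time: 14.25
position: [433.1, -45.7, 189.8]
tool_rot: [-0.029, 1.0, -0.0, 0.001]
wrist_force: [0.6, 0.5, -1.0]
opening: 50.2
grip_force: 0.0
```

```bash
python3 - <<'E'
from rig import env
from h import *
s=env.state();p=s["position"];print(p,s["opening"],s["wrist_force"])
f=env.grab_frame("wrist");np.savez("pics/w8.npz",**f)
print("round");bands(f,(432,-46),65,((8,16),(34,44),(45,60)))
bands(f,(432,-46),20,((62,80),))
print("square on oblong");bands(f,(438,165),60,((34,44),));bands(f,(438,165),20,((62,80),))
print(go(664.5,98.5,192,182.9,s))
E
```

```text
[433.1108879  -45.70485198 189.79318084] 50.18803161239672 [ 0.59092116  0.51792616 -1.01095795]
round
(8, 16) 2072 (array([433.3, -44.5]), 111.3, 111.2, np.float64(-0.435)) 11.5
(34, 44) 3784 (array([433.4, -45.6]), 83.4, 83.2, np.float64(0.717)) 39.5
(45, 60) 96 (array([432.4, -46.6]), 58.2, 13.6, np.float64(-0.017)) 49.2
(62, 80) 409 (array([433.4, -45.7]), 30.3, 13.2, np.float64(0.059)) 71.2
square on oblong
(34, 44) 4060 (array([439.1, 165.5]), 81.4, 81.4, np.float64(0.454)) 39.4
(62, 80) 507 (array([438.8, 165. ]), 30.9, 14.0, np.float64(0.475)) 70.7
([-7.977, 4.355, -0.057], [-0.0, 0.02, 0.07])
```

The round cover is seated, with its plate top at 39.5. Next I'll hover over the empty square housing to measure its studs.

>>> step_arm(
  plan=[
    [50, [-1.5, 0.8, 0], [0, 0, 0]],
    [50, [-3.4, 1.8, 0], [0, 0, 0]],
    [50, [-5.3, 2.9, 0], [0, 0, 0]],
    [50, [-7, 3.9, 0], [0, 0, 0]],
    [50, [-7.9, 4.4, 0], [0, 0, 0]],
  ],
)

```text
time: 14.92
position: [662.6, 101.5, 185.6]
tool_rot: [-0.029, 1.0, -0.0, -0.002]
wrist_force: [0.2, 0.1, 0.5]
opening: 49.8
grip_force: 0.0
```

>>> step_arm(
  plan=[
    [50, [0, 0, 0], [0, 0, 0]],
    [50, [0, 0, 0], [0, 0, 0]],
    [50, [0, 0, 0], [0, 0, 0]],
    [50, [0, 0, 0], [0, 0, 0]],
    [50, [0, 0, 0], [0, 0, 0]],
  ],
)

```text
time: 15.55
position: [661.5, 99.4, 189.3]
tool_rot: [-0.029, 1.0, 0.0, 0.0]
wrist_force: [-0.2, -0.9, 0.2]
opening: 50.2
grip_force: 0.0
```

```bash
python3 - <<'E'
from rig import env
from h import *
s=env.state();p=s["position"];print(p)
f=env.grab_frame("wrist");np.savez("pics/w9.npz",**f)
bands(f,(664,99),65,((8,16),(26,34)));bands(f,(664,99),40,((38,60),))
P=cloud(f);m=(P[...,2]>36)&(P[...,2]<60)&(f["z_map"]>0)&(np.hypot(P[...,0]-664,P[...,1]-99)<40)
k,l,st,ce=cv2.connectedComponentsWithStats(m.astype(np.uint8))
for i in range(1,k):q=P[l==i];print("stud",len(q),q.mean(0).round(1))
print(go(438.3,165,190,180+26.8,s))
E
```

```text
[661.46260307  99.3623827  189.32861425]
(8, 16) 1699 (array([665.2,  99.2]), 100.6, 100.3, np.float64(0.092)) 11.5
(26, 34) 4678 (array([665.1,  99. ]), 80.5, 79.9, np.float64(0.09)) 29.6
(38, 60) 96 (array([663.9,  99.1]), 59.4, 7.5, np.float64(0.08)) 45.4
stud 51 [637.1  96.6  45.4]
stud 50 [690.  101.5  44.9]
([7.302, 2.609, -0.025], [-0.0, 0.0, -3.92])
```

>>> step_arm(
  plan=[
    [50, [1.4, 0.5, 0], [0, 0, -0.6]],
    [50, [3.1, 1.1, 0], [0, 0, -1.6]],
    [50, [5, 1.8, 0], [0, 0, -2.6]],
    [50, [6.7, 2.4, 0], [0, 0, -3.5]],
    [50, [7.3, 2.6, 0], [0, 0, -3.9]],
  ],
)

```text
time: 16.23
position: [435.9, 165.3, 189.2]
tool_rot: [-0.232, 0.973, 0.0, -0.0]
wrist_force: [0.3, -0.0, 0.3]
opening: 49.8
grip_force: 0.0
```

>>> step_arm(
  plan=[
    [50, [0, 0, 0], [0, 0, 0]],
    [50, [0, 0, 0], [0, 0, 0]],
    [50, [0, 0, 0], [0, 0, 0]],
    [50, [0, 0, 0], [0, 0, 0]],
    [50, [0, 0, 0], [0, 0, 0]],
  ],
)

```text
time: 16.85
position: [438.9, 164.8, 188.8]
tool_rot: [-0.231, 0.973, -0.0, -0.0]
wrist_force: [-0.7, 0.4, -0.7]
opening: 50.0
grip_force: 0.0
```

```bash
python3 - <<'E'
from rig import env
from h import *
s=env.state();p=s["position"];print(p)
f=env.grab_frame("wrist");np.savez("pics/w10.npz",**f)
bands(f,(438,165),60,((34,44),));bands(f,(438,165),25,((62,80),))
print(go(438.2,165.2,59.5,180+26.5,s))
E
```

```text
[438.85077293 164.82953535 188.80152038]
(34, 44) 4503 (array([438.9, 165.6]), 80.0, 79.9, np.float64(-1.111)) 39.5
(62, 80) 411 (array([438.5, 165.2]), 28.8, 13.2, np.float64(0.467)) 71.1
([0.013, 0.021, 4.31], [-0.0, -0.0, 0.03])
```

>>> step_arm(
  plan=[
    [50, [0, 0, 1.5], [0, 0, 0.05]],
    [50, [0, 0.02, 3.3], [0, 0, 0.05]],
    [50, [0, 0.02, 4.1], [0, 0, 0.05]],
    [50, [0, 0.02, 4.31], [0, 0, 0.05]],
    [50, [0, 0.02, 4.31], [0, 0, 0.05]],
  ],
)

```text
time: 17.52
position: [438.6, 165.6, 60.0]
tool_rot: [-0.228, 0.974, -0.0, 0.0]
wrist_force: [-1.0, -0.1, 0.6]
opening: 50.0
grip_force: 0.0
```

>>> step_arm(
  plan=[
    [5, [0, 0, 0], [0, 0, 0]],
    [5, [0, 0, 0], [0, 0, 0]],
    [5, [0, 0, 0], [0, 0, 0]],
    [5, [0, 0, 0], [0, 0, 0]],
    [5, [0, 0, 0], [0, 0, 0]],
  ],
)

```text
time: 18.15
position: [438.4, 165.6, 60.0]
tool_rot: [-0.228, 0.974, 0.0, 0.0]
wrist_force: [-1.7, 0.0, 5.2]
opening: 14.0
grip_force: 30.0
```

>>> step_arm(
  plan=[
    [5, [0, 0, -0.4], [0, 0, 0]],
    [5, [0, 0, -1.2], [0, 0, 0]],
    [5, [0, 0, -2.5], [0, 0, 0]],
    [5, [0, 0, -3.5], [0, 0, 0]],
    [5, [0, 0, -3.5], [0, 0, 0]],
  ],
)

```text
time: 18.77
position: [439.6, 166.0, 167.0]
tool_rot: [-0.228, 0.974, 0.0, 0.002]
wrist_force: [0.5, -0.2, -1.5]
opening: 13.9
grip_force: 30.0
```

```bash
python3 - <<'E'
from rig import env
from h import *
s=env.state();p=s["position"];h=p[2];print(p,s["opening"],s["tool_rot"].round(3))
f=env.grab_frame("wrist");np.savez("pics/w11.npz",**f)
bands(f,p,60,((h-25,h-14),))
print(go(664.1,99.0,h,185,s))
E
```

```text
[439.6039599  166.02482169 166.96864509] 13.85442116810582 [-0.228  0.974  0.     0.002]
(np.float64(141.96864508964967), np.float64(152.96864508964967)) 7608 (array([439.8, 165.7]), 80.5, 79.3, np.float64(-1.112)) 146.4
([-5.71, -5.328, 0.028], [0.0, 0.04, 3.57])
```

>>> step_arm(
  plan=[
    [5, [-1, -1, 0], [0, 0, 0.6]],
    [5, [-2.4, -2.3, 0], [0, 0, 1.5]],
    [5, [-3.8, -3.6, 0], [0, 0, 2.5]],
    [5, [-5.1, -4.8, 0], [0, 0, 3.3]],
    [5, [-5.7, -5.3, 0], [0, 0, 3.55]],
  ],
)

```text
time: 19.45
position: [663.6, 97.8, 162.2]
tool_rot: [-0.043, 0.999, -0.0, -0.001]
wrist_force: [-0.0, 0.1, -1.1]
opening: 14.3
grip_force: 30.0
```

>>> step_arm(
  plan=[
    [5, [0, 0, 0.5], [0, 0, 0]],
    [5, [0, 0, 1.5], [0, 0, 0]],
    [5, [0, 0, 2.3], [0, 0, 0]],
    [5, [0, 0, 2.5], [0, 0, 0]],
    [5, [0, 0, 2.5], [0, 0, 0]],
  ],
)

```text
time: 20.08
position: [660.9, 99.3, 88.8]
tool_rot: [-0.045, 0.999, -0.0, -0.001]
wrist_force: [0.9, -0.4, -1.4]
opening: 13.8
grip_force: 30.0
```

```bash
python3 - <<'E'
from rig import env
from h import *
s=env.state();p=s["position"];h=p[2];print(p,s["opening"],s["wrist_force"])
f=env.grab_frame("wrist");cv2.imwrite("pics/w12.png",cv2.resize(f["image"][80:330,130:390,::-1],None,fx=2,fy=2))
bands(f,p,60,((h-25,h-14),))
print(go(664.1,99.0,h,185.2,s))
E
```

```text
[660.88908635  99.34733267  88.84348717] 13.807196587426358 [ 0.86038775 -0.35192778 -1.40419581]
(np.float64(63.84348717205893), np.float64(74.84348717205893)) 7620 (array([660.7,  99.5]), 80.4, 79.4, np.float64(-1.482)) 68.4
([-0.106, -0.021, -0.0], [-0.0, -0.02, -0.01])
```

View pics/w12.png

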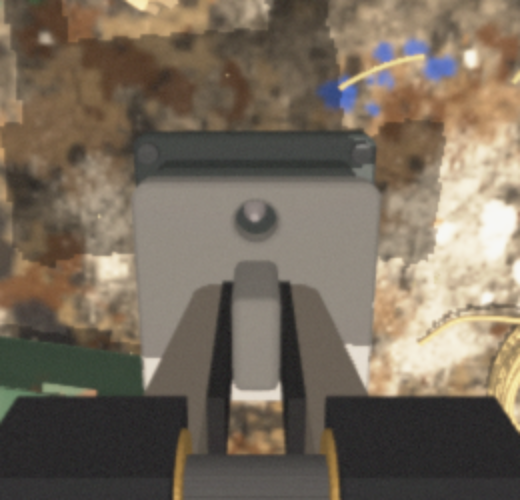

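The stud tip shows at (255,212) in the hole centred at (256,218). That fits the 3 mm x shortfall, so I'll correct it and lower.

>>> step_arm(
  plan=[
    [5, [-0.1, -0.01, 0], [0, 0, 0]],
    [5, [-0.1, -0.01, 0], [0, 0, 0]],
    [5, [-0.1, -0.01, 0.2], [0, 0, 0]],
    [5, [-0.1, -0.01, 0.4], [0, 0, 0]],
    [5, [-0.1, -0.01, 0.5], [0, 0, 0]],
  ],
)

```text
time: 20.75
position: [664.7, 99.0, 73.9]
tool_rot: [-0.044, 0.999, -0.0, -0.0]
wrist_force: [-0.4, -0.8, -2.9]
opening: 14.1
grip_force: 30.0
```

>>> step_arm(
  plan=[
    [5, [0, 0, 0.1], [0, 0, 0]],
    [5, [0, 0, 0.2], [0, 0, 0]],
    [5, [0, 0, 0.3], [0, 0, 0]],
    [5, [0, 0, 0.4], [0, 0, 0]],
    [5, [0, 0, 0.43], [0, 0, 0]],
  ],
)

```text
time: 21.38
position: [665.0, 99.1, 61.5]
tool_rot: [-0.044, 0.999, -0.0, -0.0]
wrist_force: [-0.1, -0.5, -2.3]
opening: 13.8
grip_force: 30.0
```

>>> step_arm(
  plan=[
    [5, [0.01, 0, 0.04], [0, 0, 0]],
    [5, [0.01, 0, 0.04], [0, 0, 0]],
    [40, [0.01, 0, 0.04], [0, 0, 0]],
    [40, [0.01, 0, 0.04], [0, 0, 0]],
    [40, [0.01, 0, 0.04], [0, 0, 0]],
  ],
)

```text
time: 22.0
position: [665.0, 99.1, 60.8]
tool_rot: [-0.044, 0.999, 0.0, 0.0]
wrist_force: [1.2, 0.7, -0.6]
opening: 40.0
grip_force: 0.0
```

>>> step_arm(
  plan=[
    [50, [0, 0, -0.3], [0, 0, 0]],
    [50, [0, 0, -2], [0, 0, 0]],
    [50, [0, 0, -3.8], [0, 0, 0]],
    [50, [0, 0, -4.3], [0, 0, 0]],
    [50, [0, 0, -4.3], [0, 0, 0]],
  ],
)

```text
time: 22.62
position: [665.4, 99.2, 190.9]
tool_rot: [-0.044, 0.999, 0.0, 0.001]
wrist_force: [-0.0, -0.7, 0.0]
opening: 50.1
grip_force: 0.0
```

```bash
python3 - <<'E'
from rig import env
from h import *
s=env.state();p=s["position"];print(p,s["opening"],s["wrist_force"])
f=env.grab_frame("wrist")
bands(f,(664,99),65,((8,16),(34,44)));bands(f,(664,99),20,((62,80),))
print(go(438.2,165.2,190,206.3,s))
E
```

```text
[665.37883133  99.1620757  190.90183298] 50.1317299908399 [-0.04287056 -0.66533686  0.03593369]
(8, 16) 1447 (array([662.1,  99. ]), 100.3, 93.6, np.float64(-1.479)) 11.5
(34, 44) 4426 (array([676.4, 100.1]), 102.4, 80.1, np.float64(0.089)) 39.5
(62, 80) 414 (array([665. ,  99.2]), 30.0, 13.2, np.float64(0.089)) 71.2
([7.347, 2.865, 0.013], [-0.0, 0.02, -3.53])
```

The square cover is seated, with its plate top at 39.5. Next I'll hover over the oblong housing.

>>> step_arm(
  plan=[
    [50, [1.4, 0.5, 0], [0, 0, -0.6]],
    [50, [3.1, 1.2, 0], [0, 0, -1.6]],
    [50, [5, 2, 0], [0, 0, -2.6]],
    [50, [6.7, 2.6, 0], [0, 0, -3.3]],
    [50, [7.35, 2.9, 0], [0, 0, -3.5]],
  ],
)

```text
time: 23.3
position: [433.7, 165.9, 187.8]
tool_rot: [-0.227, 0.974, -0.0, -0.002]
wrist_force: [0.1, 0.0, 0.3]
opening: 49.8
grip_force: 0.0
```

>>> step_arm(
  plan=[
    [50, [0, 0, 0], [0, 0, 0]],
    [50, [0, 0, 0], [0, 0, 0]],
    [50, [0, 0, 0], [0, 0, 0]],
    [50, [0, 0, 0], [0, 0, 0]],
    [50, [0, 0, 0], [0, 0, 0]],
  ],
)

```text
time: 23.92
position: [437.8, 166.0, 189.4]
tool_rot: [-0.225, 0.974, -0.0, -0.0]
wrist_force: [-0.2, 0.4, 0.3]
opening: 49.9
grip_force: 0.0
```

```bash
python3 - <<'E'
from rig import env
from h import *
s=env.state();p=s["position"];print(p)
f=env.grab_frame("wrist")
bands(f,(438,165),65,((8,16),(26,34)));bands(f,(438,165),40,((38,60),))
P=cloud(f);m=(P[...,2]>36)&(P[...,2]<60)&(f["z_map"]>0)&(np.hypot(P[...,0]-438,P[...,1]-165)<40)
k,l,st,ce=cv2.connectedComponentsWithStats(m.astype(np.uint8))
for i in range(1,k):q=P[l==i];print("stud",len(q),q.mean(0).round(1))
print(go(542.3,-210.8,190,180.4,s))
E
```

```text
[437.79518605 165.96901062 189.44566056]
(8, 16) 2266 (array([438.7, 165.6]), 118.0, 67.9, np.float64(0.428)) 11.4
(26, 34) 2424 (array([439. , 165.9]), 91.8, 39.7, np.float64(0.437)) 29.6
(38, 60) 92 (array([438.2, 165.5]), 60.1, 6.8, np.float64(0.436)) 45.7
stud 48 [413.5 154.2  45.5]
stud 51 [461.9 176.4  44.6]
([2.388, -12.812, -0.018], [-0.0, -0.0, 4.28])
```

>>> step_arm(
  plan=[
    [50, [0.25, -1.2, 0], [0, 0, 0]],
    [50, [0.55, -3, 0], [0, 0, 0]],
    [50, [0.9, -4.8, 0], [0, 0, 0]],
    [50, [1.2, -6.4, 0], [0, 0, 0]],
    [50, [1.2, -6.4, 0], [0, 0, 0]],
  ],
)

```text
time: 24.6
position: [490.4, -24.8, 189.7]
tool_rot: [-0.224, 0.975, -0.0, 0.0]
wrist_force: [-0.4, 0.8, -0.5]
opening: 50.1
grip_force: 0.0
```

>>> step_arm(
  plan=[
    [50, [0.25, -1.2, 0], [0, 0, 0.8]],
    [50, [0.55, -3, 0], [0, 0, 2]],
    [50, [0.9, -4.8, 0], [0, 0, 3.2]],
    [50, [1.2, -6.4, 0], [0, 0, 4.28]],
    [50, [1.2, -6.4, 0], [0, 0, 4.28]],
  ],
)

```text
time: 25.22
position: [542.4, -212.2, 189.4]
tool_rot: [-0.002, 1.0, -0.0, 0.0]
wrist_force: [0.2, 0.1, 0.8]
opening: 49.8
grip_force: 0.0
```

>>> step_arm(
  plan=[
    [50, [0, 0, 0], [0, 0, 0]],
    [50, [0, 0, 0], [0, 0, 0]],
    [50, [0, 0, 0], [0, 0, 0]],
    [50, [0, 0, 0], [0, 0, 0]],
    [50, [0, 0, 0], [0, 0, 0]],
  ],
)

```text
time: 25.85
position: [541.7, -210.1, 189.7]
tool_rot: [-0.004, 1.0, -0.0, 0.0]
wrist_force: [0.1, -1.8, 0.0]
opening: 50.1
grip_force: 0.0
```

```bash
python3 - <<'E'
from rig import env
from h import *
s=env.state();p=s["position"];print(p)
f=env.grab_frame("wrist")
bands(f,(542,-211),60,((18,27),));bands(f,(542,-211),25,((44,60),))
print(go(542.2,-210.8,42,180.4,s))
E
```

```text
[ 541.73626821 -210.11149163  189.69009691]
(18, 27) 1817 (array([ 542.6, -210.5]), 90.9, 39.8, np.float64(-0.011)) 21.5
(44, 60) 357 (array([ 542.6, -210.5]), 28.9, 12.9, np.float64(0.007)) 53.2
([-0.015, -0.023, 4.923], [-0.0, 0.0, 0.01])
```

>>> step_arm(
  plan=[
    [50, [0, -0.01, 1.5], [0, 0, 0]],
    [50, [-0.01, -0.02, 3.3], [0, 0, 0]],
    [50, [-0.01, -0.02, 4.6], [0, 0, 0]],
    [50, [-0.01, -0.02, 4.92], [0, 0, 0]],
    [50, [-0.01, -0.02, 4.92], [0, 0, 0]],
  ],
)

```text
time: 26.52
position: [542.2, -211.1, 42.2]
tool_rot: [-0.004, 1.0, 0.0, -0.0]
wrist_force: [0.2, 0.1, 0.1]
opening: 50.1
grip_force: 0.0
```

>>> step_arm(
  plan=[
    [5, [0, 0, 0], [0, 0, 0]],
    [5, [0, 0, 0], [0, 0, 0]],
    [5, [0, 0, 0], [0, 0, 0]],
    [5, [0, 0, 0], [0, 0, 0]],
    [5, [0, 0, 0], [0, 0, 0]],
  ],
)

```text
time: 27.15
position: [542.3, -211.0, 42.5]
tool_rot: [-0.004, 1.0, -0.0, 0.0]
wrist_force: [-0.9, 0.1, 5.1]
opening: 13.5
grip_force: 30.0
```

>>> step_arm(
  plan=[
    [5, [0, 0, -0.4], [0, 0, 0]],
    [5, [0, 0, -1.2], [0, 0, 0]],
    [5, [0, 0, -2.5], [0, 0, 0]],
    [5, [0, 0, -4.2], [0, 0, 0]],
    [5, [0, 0, -4.2], [0, 0, 0]],
  ],
)

```text
time: 27.78
position: [544.3, -211.9, 172.3]
tool_rot: [-0.004, 1.0, -0.001, 0.003]
wrist_force: [-0.4, 0.3, -2.8]
opening: 13.5
grip_force: 30.0
```

```bash
python3 - <<'E'
from rig import env
from h import *
s=env.state();p=s["position"];h=p[2];print(p,s["opening"],s["tool_rot"].round(3))
f=env.grab_frame("wrist")
bands(f,p,60,((h-25,h-14),))
print(go(438.2,165.6,h,204.9,s))
E
```

```text
[ 544.32960272 -211.89263199  172.26675753] 13.547465482860906 [-0.004  1.    -0.001  0.003]
(np.float64(147.26675753270646), np.float64(158.26675753270646)) 3101 (array([ 544.8, -212. ]), 91.0, 40.1, np.float64(-0.01)) 151.2
([3.446, 12.608, -0.057], [-0.04, 0.06, -4.08])
```

>>> step_arm(
  plan=[
    [5, [0.3, 1.2, 0], [0, 0, 0]],
    [5, [0.8, 3, 0], [0, 0, 0]],
    [5, [1.3, 4.8, 0], [0, 0, 0]],
    [5, [1.7, 6.3, 0], [0, 0, 0]],
    [5, [1.7, 6.3, 0], [0, 0, 0]],
  ],
)

```text
time: 28.45
position: [487.3, -19.9, 166.5]
tool_rot: [-0.005, 1.0, 0.0, -0.002]
wrist_force: [0.2, 0.2, -2.5]
opening: 14.3
grip_force: 30.0
```

>>> step_arm(
  plan=[
    [5, [0.3, 1.2, 0], [0, 0, -0.8]],
    [5, [0.8, 3, 0], [0, 0, -2]],
    [5, [1.3, 4.8, 0], [0, 0, -3.2]],
    [5, [1.7, 6.3, 0], [0, 0, -4.08]],
    [5, [1.7, 6.3, 0], [0, 0, -4.08]],
  ],
)

```text
time: 29.08
position: [436.4, 167.8, 167.0]
tool_rot: [-0.218, 0.976, -0.0, -0.001]
wrist_force: [0.2, -0.6, -2.5]
opening: 14.1
grip_force: 30.0
```

>>> step_arm(
  plan=[
    [5, [0, 0, 0.5], [0, 0, 0]],
    [5, [0, 0, 1.5], [0, 0, 0]],
    [5, [0, 0, 2.3], [0, 0, 0]],
    [5, [0, 0, 2.6], [0, 0, 0]],
    [5, [0, 0, 2.6], [0, 0, 0]],
  ],
)

```text
time: 29.7
position: [437.0, 165.3, 89.2]
tool_rot: [-0.215, 0.977, -0.0, -0.001]
wrist_force: [0.4, -0.4, -3.2]
opening: 13.6
grip_force: 30.0
```

```bash
python3 - <<'E'
from rig import env
from h import *
s=env.state();p=s["position"];h=p[2];print(p,s["opening"],s["wrist_force"])
f=env.grab_frame("wrist");cv2.imwrite("pics/w14.png",cv2.resize(f["image"][80:330,130:390,::-1],None,fx=2,fy=2))
bands(f,p,60,((h-25,h-14),))
print(go(438.2,165.6,h,204.9,s))
E
```

```text
[437.02782151 165.26210697  89.15825326] 13.607915783921332 [ 0.44262996 -0.42330155 -3.21584716]
(np.float64(64.15825326373175), np.float64(75.15825326373175)) 3093 (array([437.5, 164.8]), 90.8, 40.1, np.float64(0.416)) 68.3
([-0.04, -0.006, -0.0], [0.0, -0.02, -0.02])
```

View pics/w14.png

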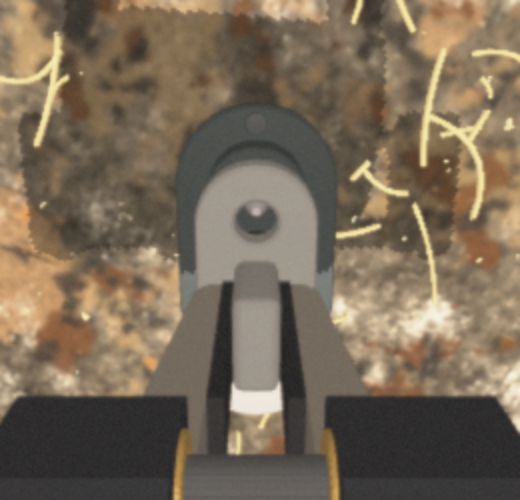

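The stud tip is at (255,210) in the hole centred at (256,219): laterally centred, and in x it only needs about 1 mm.

>>> step_arm(
  plan=[
    [5, [-0.04, 0.01, 0], [0, 0, -0.1]],
    [5, [-0.04, 0.01, 0], [0, 0, -0.1]],
    [5, [-0.04, 0.01, 0.2], [0, 0, -0.1]],
    [5, [-0.04, 0.01, 0.4], [0, 0, -0.1]],
    [5, [-0.04, 0.01, 0.5], [0, 0, -0.1]],
  ],
)

```text
time: 30.38
position: [437.9, 167.0, 74.4]
tool_rot: [-0.221, 0.975, -0.0, -0.0]
wrist_force: [0.4, 0.9, -1.8]
opening: 13.8
grip_force: 30.0
```

>>> step_arm(
  plan=[
    [5, [0.01, -0.04, 0], [0, 0, 0]],
    [5, [0.01, -0.04, 0.15], [0, 0, 0]],
    [5, [0.01, -0.04, 0.3], [0, 0, 0]],
    [5, [0.01, -0.04, 0.4], [0, 0, 0]],
    [5, [0.01, -0.04, 0.44], [0, 0, 0]],
  ],
)

```text
time: 31.0
position: [438.4, 165.8, 61.5]
tool_rot: [-0.221, 0.975, -0.0, -0.0]
wrist_force: [0.8, 0.9, -2.4]
opening: 13.9
grip_force: 30.0
```

>>> step_arm(
  plan=[
    [5, [0, 0, 0.03], [0, 0, 0]],
    [5, [0, 0, 0.03], [0, 0, 0]],
    [40, [0, 0, 0.03], [0, 0, 0]],
    [40, [0, 0, 0.03], [0, 0, 0]],
    [40, [0, 0, 0.03], [0, 0, 0]],
  ],
)

```text
time: 31.62
position: [438.7, 165.9, 61.0]
tool_rot: [-0.221, 0.975, 0.0, 0.0]
wrist_force: [0.5, -0.4, -0.8]
opening: 39.5
grip_force: 0.0
```

>>> step_arm(
  plan=[
    [50, [0, 0, -0.3], [0, 0, 0]],
    [50, [0, 0, -2], [0, 0, 0]],
    [50, [0, 0, -3.8], [0, 0, 0]],
    [50, [0, 0, -4.3], [0, 0, 0]],
    [50, [0, 0, -4.3], [0, 0, 0]],
  ],
)

```text
time: 32.25
position: [439.0, 166.0, 190.9]
tool_rot: [-0.221, 0.975, 0.0, 0.001]
wrist_force: [0.4, 0.3, 0.1]
opening: 49.8
grip_force: 0.0
```

```bash
python3 - <<'E'
from rig import env
from h import *
s=env.state();print(s["position"],s["wrist_force"],s["time"])
f=env.grab_frame("wrist");bands(f,(438,165.5),65,((8,16),(34,44)));bands(f,(438,165.5),20,((62,80),))
f=env.grab_frame("top");cv2.imwrite("pics/top2.png",f["image"][...,::-1])
for n,c in dict(round=(431,-48),square=(662,96),oblong=(436,163)).items():
    print(n);bands(f,c,65,((34,44),));bands(f,c,20,((62,80),))
E
```

```text
[438.99631239 166.03778683 190.85800925] [0.40405203 0.33560575 0.11217864] 32.25
(8, 16) 2097 (array([438.9, 165.6]), 119.4, 67.9, np.float64(0.435)) 11.5
(34, 44) 2035 (array([439.9, 166. ]), 92.3, 39.8, np.float64(0.44)) 39.5
(62, 80) 408 (array([439.1, 165.6]), 29.3, 13.2, np.float64(0.442)) 71.1
round
(34, 44) 1191 (array([431.3, -48.8]), 82.9, 81.9, np.float64(-0.779)) 39.8
(62, 80) 116 (array([431.5, -48.5]), 28.9, 13.8, np.float64(-0.001)) 71.0
square
(34, 44) 1215 (array([673.6,  97.2]), 103.4, 80.1, np.float64(0.098)) 39.2
(62, 80) 103 (array([662.3,  96.4]), 29.1, 14.0, np.float64(0.112)) 70.8
oblong
(34, 44) 341 (array([418.9, 153.9]), 51.2, 40.0, np.float64(0.439)) 39.6
(62, 80) 39 (array([428.2, 160.5]), 18.5, 10.6, np.float64(1.455)) 70.3
```

View pics/top2.png

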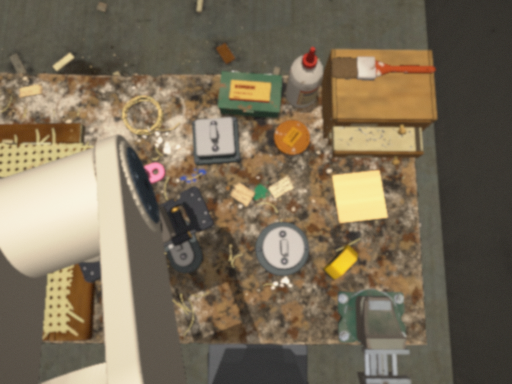

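The top view shows the square cover on the square housing (216,138), the round cover on the round housing (283,248), and the board empty (360,196). The oblong cover is seated under the raised gripper (184,255). All plate tops are at about 39.5 mm, so I'll hand in.

```bash
python3 -c "
from rig import env
print(env.finish_job())"
```

```text
the job is handed in; nothing more can be done
None
```

All three covers measured flat on their matching housings and over the studs, after the oblong one was first parked on the plywood board; I handed the job in at about 32 s, and the call returned no verdict.

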